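# Set the screw feeder's dial to the long scale line and confirm

### The job

Set the screw feeder: with a fingertip push the dial's stud, gently and without gripping it, and so turn the dial until its index mark lines up with the one long line of the scale. Then press the round push button beside it fully down to confirm and let it come up again, with the dial left in line. Leave the loose things round about where they are.

Things in the scene. Friction and masses are not known exactly. Their poses are not given: they have to be found in the camera images.
- dial_axis (a point): Point on the dial's vertical axis at the level of its flat top, 82 mm above the table. The dial is a black disc 100 mm across, 15 mm thick, flat on an aluminium scale ring 152 mm across.
- stud_top (a point): Centre of the top of the dial's upright round steel finger stud: 14 mm across, 30 mm tall above the dial's top, its axis 40 mm from the dial's axis. Its top is 112 mm above the table. It turns with the dial; the space above and round it is clear. It stands 115 degrees counterclockwise (seen from above) from the index mark.
- index_tip (a point): Tip of the dial's index mark: a single raised white bar 4 mm wide that runs radially over the dial's top and down its edge, ending in a nib 54 mm from the dial's axis, 66 mm above the table. It turns with the dial.
- long_line (a point): Inner end, 54 mm from the dial's axis and 66 mm above the table, of the one long thick scale line (20 mm long, 4 mm wide, radial, black) on the scale ring. All other scale lines are short and thin (6 mm by 1.6 mm, every 15 degrees). The ring is fixed. Lined up, the index tip lies on this point.
- dial (a joint): Angle of the dial in rad, growing counterclockwise seen from above; 0 (or a whole turn, 6.283) when the index mark is in line with the long scale line. It turns either way, with no stop within a full turn of its start, stays exactly where it is left, and needs about 2 N pushed squarely at the stud.
- confirm_top (a point): Centre of the top face of the white round push button (28 mm across) on the right half of the control box, 130 to 150 mm from the dial's axis. It is pressed straight down, travels 6 mm, springs back by itself, and takes about 5 N fully down.
- confirm (a joint): Travel of the push button in m: 0 released, 0.006 fully down.
- console: The grey control box, 180 x 290 x 60 mm, fixed to the table. Origin at the centre of its underside, x across its short side away from the robot, y along its long side to the left; the dial's axis is 50 mm to its +y, the button 95 mm to its -y and 30 mm to its -x.
- tub_clips: Bystander, to be left alone: open clear tub 90 x 75 x 50 mm holding white plastic clips. Origin at the centre of its underside, or within it.
- tub_screws: Bystander, to be left alone: open clear tub 90 x 75 x 50 mm holding steel screws. Origin at the centre of its underside, or within it.
- driver: Bystander, to be left alone: screwdriver 160 mm long lying beyond the control box. Origin at the centre of its underside, or within it.
- pot: Bystander, to be left alone: small white screw-top jar, 40 mm across and 70 mm tall. Origin at the centre of its underside, or within it.
- spacer: Bystander, to be left alone: brass spacer, a plain round rod 18 mm across and 25 mm tall, standing on the control box top behind the button. Origin at the centre of its underside, or within it.
- relay: Bystander, to be left alone: black relay block 30 x 45 x 30 mm on the table between the robot and the box. Origin at the centre of its underside, or within it.

How it is judged:
On the way, in this order (a step that is already met when the one before it is completed fails the run):
1. the dial's index mark is in line with the long scale line (within 4 mm at the scale) and the dial at rest (horizontal distance between index_tip and long_line below 0.004 m and velocity of joint dial between -0.05 and 0.05 rad/s), for 0.3 s.
2. then the button is pressed down (at least 4.5 of its 6 mm) with the dial in line (horizontal distance between index_tip and long_line below 0.004 m and value of joint confirm above 0.0045 m), for 0.05 s.
3. and released (horizontal distance between index_tip and long_line below 0.004 m and value of joint confirm below 0.0015 m), for 0.1 s.
At the end, for the whole second after the job is handed in: The dial is at rest with its index tip within 4 mm (about 4 degrees) of the inner end of the long scale line, and the button has been pressed after that and is up again (all of step 3 and velocity of joint dial between -0.05 and 0.05 rad/s); the robot touches nothing.
It fails at once if the dial or its stud is gripped or forced (more than 30 N between fingers and dial) (contact force between the fingers and dial above 30 N).
It fails at once if a loose bystander is moved by more than 20 mm, lifted or carried (distance of any of tub_clips, tub_screws, driver, pot, spacer, relay from where it was at the start of the episode above 0.02 m).
It also fails if it takes over 58 s, if anything falls off the work surface, if the arm or the gripper's body presses on something with over 40 N, if the wrist force passes 120 N, or if a joint passes its speed limit or range.

### The arm

A 6-joint arm with a two-finger parallel gripper is mounted at the origin on the work surface. World frame = base frame: x ahead of the robot, y to its left, z up, the work surface at z = 0. Lengths are in m, angles in rad, forces in N, time in s.
With the tool pointing down it reaches from about 0.225 to 0.875 m from the base axis. Payload 3.4 kg.
Tool frame: the origin (TCP) lies between the finger pads; the fingertips stand 14 mm ahead of it and the grasp point (between the pads) lies 5 mm behind it; z points along the fingers, y is the direction in which the jaws open and shut (so a half turn about z gives the same grasp; the last joint's range is limited). The gripper opens to 85 mm and grips with 20 to 120 N. Pads are 22 mm wide; open, the fingers measure 114 mm over their backs; the gripper's body (76 mm by 85 mm) begins 54 mm behind the grasp point. The pads swing forward as they close: fully open they stand 13 mm farther back than shut.
Start: joints at [1.155, 0.276, 1.505, -0, 1.361, -0.121], TCP at [0.167, 0.55, 0.245] pointing down, gripper open.
Joint ranges: [-2.89, 2.89], [-0.75, 2.08], [0.22, 2.7], [-1.18, 4.32], [0.11, 2.71], [-2.7, 2.7]. Speed limits (rad/s): [2.57, 2.57, 3.14, 3.14, 3.14, 3.14].

### API

Orientations are given as a unit quaternion [w, x, y, z].
In Python, from rig import manip, get_image, job gives the robot as it stands. The module is installed in compiled form; this text tells all that it offers.
- The arm moves only by the tool step_arm, never from a script. Its argument "moves" is one flat list of numbers, 5 for each row, row after row: the shift along the tool's x, y, z as a fraction of full scale, then the turn about the tool's z as a fraction of full scale, then the gripper's target within -1 to 1 (shut at 1, half-way at 0, fully open at -1). In form: [dx, dy, dz, twist, hand, dx, dy, dz, twist, hand, ...]. A call has 1 to 5 rows; each row is the pose to reach, as a shift and turn from the pose commanded when the call began, along the tool's axes at that moment, turning the shorter way round; what a row does not reach only later rows make up. Full scale, the value 1, is 500 mm for a shift and pi rad for a turn. A row lasts 1/10 s, in which the tool goes at most 50 mm and 8.59 degrees, less where a joint would pass 70% of its speed; a pose out of reach is approached as far as the arm can. A call with a number of a shift or a turn outside -1 to 1 is refused whole. A call with a gripper value outside its range is refused whole. The fingers move at their own pace and stop on an object; "force" is the grip in N (left out, the last holds). Time passes only in rows, so rows that repeat a pose let the fingers close. It gives the time, the measured TCP pose, the force and the opening at its end, in the units of the state.
- manip.get_state(): the state, without advancing time (a new reading comes with each control period).
- get_image(name): name is "side" or "top"; returns a dict with "frame" (420x560x3 uint8, blue, green, red), "fx", "fy", "cx", "cy" (pixels), "k1" (the pictures are not rectified: a ray, as slopes to the right and down, at radius r is drawn at 1 + k1 r^2 times it, then the intrinsics apply), "rvec" (rotation vector, rad) and "tvec" (3), from world to camera coordinates, as OpenCV has them. Camera axes: x right, y down, z forward; pixel columns grow to the right and rows downward; lengths in m; the calibration is good to about 2 mm. A picture is of the moment at which its call begins. There is no depth.
- job.sign_off(): hands the job in, once; it reports no verdict.
The state is a dict: "clock": time; "qpos": joint angles; "qd": joint speeds; "effort": joint torques, N m; "position": TCP position; "ee_rot": TCP orientation; "contact_force": force on the tool from outside, world axes, zero at the start; "moment": the same for the moment, N m; "width": finger opening in m.
Only numpy, scipy, OpenCV 4.12 (cv2) and the standard library are available. Lean on these libraries where they do the work, as an engineer would, in place of code of your own. Each camera call takes 0.05 s, during which the arm holds its last target. There are 200 camera calls.

## Working session

There is one attempt and no reset: what is moved stays moved. The work goes in short steps, Python scripts to look and compute and a tool call to move; the robot and the scene stay as the last step left them, time stands still between calls to the robot, and variables do not carry over. Pictures are saved under pics/ and viewed, about 8 in all and at most 12, crops included, and the job is handed in when it is done.

Besides the shell and the picture viewer there is one more tool, called after "Emit:" as name(argument=value, ...) on one line, values as JSON. step_arm: Moves the arm, as the interface text tells. Its arguments: {"type":"object","properties":{"moves":{"type":"array","items":{"type":"number","minimum":-1,"maximum":1}},"force":{"type":"number"}},"required":["moves"]}

```bash
mkdir -p pics; cat > h.py <<'E'
import numpy as np, cv2
from rig import manip, get_image, job
def cam(n):
    d=get_image(n); d['K']=np.array([[d['fx'],0,d['cx']],[0,d['fy'],d['cy']],[0,0,1.]])
    d['D']=np.array([d['k1'],0,0,0.]); d['R']=cv2.Rodrigues(np.array(d['rvec'],float))[0]; d['t']=np.array(d['tvec'],float).ravel(); return d
def onplane(d,uv,z):
    p=cv2.undistortPoints(np.array(uv,float).reshape(-1,1,2),d['K'],d['D']).reshape(-1,2)
    r=np.c_[p,np.ones(len(p))]@d['R']; c=-d['R'].T@d['t']
    return c+r*((z-c[2])/r[:,2])[:,None]
def proj(d,P):
    return cv2.projectPoints(np.array(P,float).reshape(-1,1,3),np.array(d['rvec'],float),d['t'],d['K'],d['D'])[0].reshape(-1,2)
E
python3 - <<'E'
from h import *
for n in('top','side'):
    d=cam(n); cv2.imwrite(f'pics/{n}0.png',cv2.resize(d['frame'],None,fx=1.4,fy=1.4)); print(n,-d['R'].T@d['t'],d['fx'],d['R'][2])
s=manip.get_state(); print(s)
E
```

```text
top [0.42345272 0.04382377 1.04318004] 471.6062893804759 [ 0.14375803  0.00778508 -0.98958225]
side [ 0.33941277 -0.75666964  0.85428357] 546.0383273183581 [ 0.1806253   0.71429065 -0.67613857]
{'clock': 0.1, 'qpos': array([ 1.15501048e+00,  2.76550158e-01,  1.50601141e+00, -3.34454909e-05,
        1.36072627e+00, -1.20994063e-01]), 'qd': array([-1.14383090e-03, -2.60132689e-05, -2.56424157e-04, -2.12433638e-03,
        6.91218272e-04, -1.89372137e-03]), 'effort': array([ 1.70671035e-03, -4.17701590e+01, -2.46404243e+01, -2.12079868e-05,
        5.68117277e-03, -1.43109656e-05]), 'position': array([0.16688731, 0.54976973, 0.24451377]), 'ee_rot': array([-2.08996264e-04,  1.46859246e-01,  9.89157037e-01, -8.21580348e-04]), 'contact_force': array([-0.0588746 ,  0.60350766,  0.92254967]), 'moment': array([-0.00652657,  0.03774995, -0.00797166]), 'width': 0.08526708946579759}
```

View pics/top0.png

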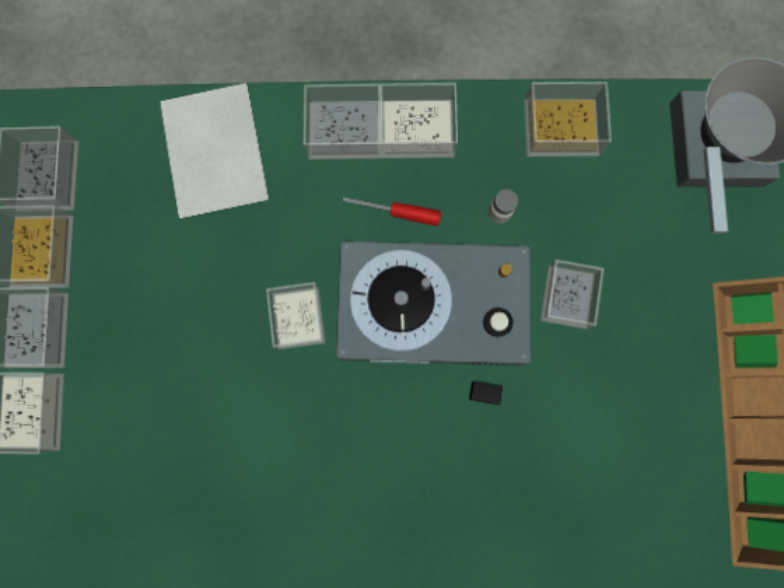

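View pics/side0.png

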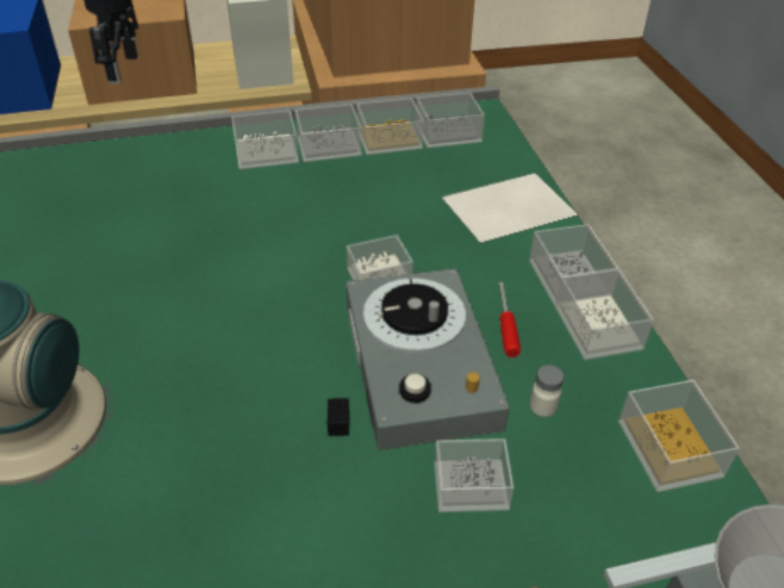

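Top view (784-wide picture): dial centre is about (401,298), the long line is left at (359,293), the index bar points down at (403,322), the stud is upper right at (426,284), and the button is at (499,321). The side view agrees. I'll measure these next.

```bash
cat > m.py <<'E'
from h import *
def meas(d):
    f=d['frame'].astype(int); hsv=cv2.cvtColor(d['frame'],cv2.COLOR_BGR2HSV); out={}
    g=f.mean(2)
    # scale ring: bright bluish, fit ellipse centre via outer contour
    m=((g>150)).astype(np.uint8); m=cv2.morphologyEx(m,cv2.MORPH_CLOSE,np.ones((5,5)))
    m[:170]=0;m[265:]=0;m[:,:245]=0;m[:,330:]=0
    c=max(cv2.findContours(m,cv2.RETR_EXTERNAL,cv2.CHAIN_APPROX_NONE)[0],key=cv2.contourArea)
    P=onplane(d,c.reshape(-1,2),0.066)[:,:2]
    A=np.c_[2*P,np.ones(len(P))]; s=np.linalg.lstsq(A,(P**2).sum(1),rcond=None)[0]
    out['axis']=s[:2]; out['R']=np.sqrt(s[2]+s[:2]@s[:2])
    return out
def polar(d,ax,z,r,n=720):
    a=np.arange(n)*2*np.pi/n
    P=np.c_[ax[0]+r*np.cos(a),ax[1]+r*np.sin(a),np.full(n,z)]
    uv=proj(d,P).astype(np.float32); g=cv2.cvtColor(d['frame'],cv2.COLOR_BGR2GRAY)
    return np.degrees(a),cv2.remap(g,uv[:,0].reshape(1,-1),uv[:,1].reshape(1,-1),cv2.INTER_LINEAR).ravel().astype(float)
def peak(a,w):
    w=np.clip(w,0,None); i=np.argmax(w); dd=(a-a[i]+180)%360-180; k=abs(dd)<9
    return (a[i]+(dd[k]*w[k]).sum()/w[k].sum())%360
def angles(d,ax):
    a,_=polar(d,ax,.066,.06)
    L=sum(polar(d,ax,.066,r)[1] for r in(.057,.06,.072))/3
    I=sum(polar(d,ax,.083,r)[1] for r in(.025,.03,.035))/3
    return peak(a,np.median(L)-L-20),peak(a,I-np.median(I)-20),a,L,I
E
python3 - <<'E'
from m import *
d=cam('top'); o=meas(d); print(o)
l,i,a,L,I=angles(d,o['axis']); print('line',l,'index',i)
for A in (L,I):
    print([(int(x),int(y)) for x,y in zip(a[::10],A[::10])])
z=cv2.resize(d['frame'][165:270,235:390],None,fx=5,fy=5,interpolation=cv2.INTER_CUBIC)
def mk(p,c):
    u=(proj(d,[p])[0]-[235,165]+.5)*5; cv2.circle(z,tuple(int(v) for v in u),3,c,-1)
ax=o['axis']; mk([*ax,.082],(0,0,255))
for r in(.054,.074): mk([ax[0]+r*np.cos(np.radians(l)),ax[1]+r*np.sin(np.radians(l)),.066],(0,0,255))
for r in(.02,.05): mk([ax[0]+r*np.cos(np.radians(i)),ax[1]+r*np.sin(np.radians(i)),.083],(0,255,0))
s=np.radians(i+115); mk([ax[0]+.04*np.cos(s),ax[1]+.04*np.sin(s),.112],(255,0,255))
print('stud',ax+.04*np.array([np.cos(s),np.sin(s)]))
# console axes from bright button
f=d['frame'].min(2).copy(); q=np.zeros_like(f); q[215:245,340:372]=f[215:245,340:372]>150
M=cv2.moments(q,True); b=(M['m10']/M['m00'],M['m01']/M['m00']); B=onplane(d,[b],.075)[0]; print('button',b,B,np.linalg.norm(B[:2]-ax),M['m00'])
mk(B,(0,0,255))
cv2.imwrite('pics/z1.png',z)
E
```

```text
{'axis': array([0.56376312, 0.03010593]), 'R': np.float64(0.07450698901651168)}
line 80.59987554449285 index 183.0317400482509
[(0, 177), (5, 144), (10, 177), (14, 178), (20, 145), (25, 177), (29, 177), (35, 149), (40, 179), (45, 179), (50, 148), (55, 180), (59, 179), (65, 155), (70, 179), (75, 180), (80, 82), (85, 174), (90, 180), (95, 158), (100, 180), (105, 181), (110, 163), (115, 179), (119, 180), (124, 161), (130, 178), (135, 176), (140, 153), (145, 175), (150, 177), (155, 157), (160, 177), (165, 174), (170, 154), (174, 177), (180, 179), (185, 154), (190, 178), (194, 182), (200, 154), (205, 179), (210, 181), (214, 159), (220, 180), (225, 181), (230, 159), (235, 179), (239, 180), (244, 155), (249, 178), (255, 179), (260, 150), (265, 177), (270, 177), (275, 154), (280, 177), (285, 176), (290, 151), (295, 176), (300, 177), (305, 153), (310, 177), (315, 176), (320, 148), (325, 177), (330, 179), (335, 154), (340, 175), (345, 176), (349, 151), (355, 178)]
[(0, 24), (5, 24), (10, 23), (14, 24), (20, 24), (25, 23), (29, 24), (35, 23), (40, 23), (45, 24), (50, 24), (55, 24), (59, 24), (65, 24), (70, 24), (75, 24), (80, 25), (85, 25), (90, 24), (95, 25), (100, 26), (105, 26), (110, 26), (115, 26), (119, 27), (124, 28), (130, 28), (135, 29), (140, 29), (145, 30), (150, 31), (155, 32), (160, 32), (165, 33), (170, 34), (174, 38), (180, 141), (185, 153), (190, 63), (194, 36), (200, 36), (205, 36), (210, 36), (214, 36), (220, 35), (225, 35), (230, 34), (235, 33), (239, 32), (244, 31), (249, 30), (255, 29), (260, 29), (265, 28), (270, 28), (275, 27), (280, 27), (285, 26), (290, 30), (295, 32), (300, 31), (305, 27), (310, 25), (315, 24), (320, 24), (325, 24), (330, 24), (335, 24), (340, 23), (345, 24), (349, 24), (355, 23)]
stud [ 0.58256155 -0.00520157]
button (356.4051724137931, 229.4051724137931) [ 0.52817055 -0.11490357  0.075     ] 0.14931372011634292 116.0
```

View pics/z1.png

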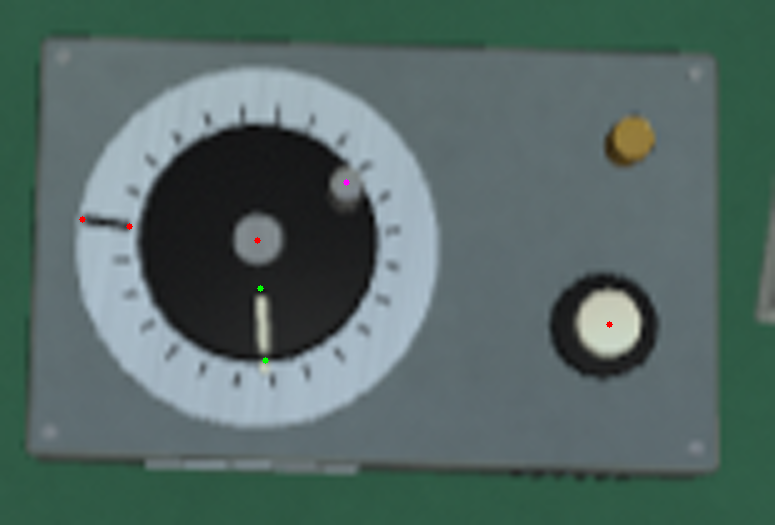

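```bash
cat > g.py <<'E'
from h import *
from scipy.spatial.transform import Rotation as Ro
def pose():
    s=manip.get_state(); q=s['ee_rot']; R=Ro.from_quat([q[1],q[2],q[3],q[0]]).as_matrix(); return s,R
def go(x,y,z,psi,hand=1):
    s,R=pose(); t=R.T@(np.array([x,y,z])-s['position'])/.5
    p=np.degrees(np.arctan2(R[1,0],R[0,0])); tw=-((psi-p+180)%360-180)/180
    print('row',np.round([*t,tw],4),'at',np.round(s['position'],4),'psi',round(p,2),'t',s['clock'],'F',np.round(s['contact_force'],1),'w',round(s['width'],4))
AX=np.array([.5638,.0301])
def tcp(th,d=.018):
    t=np.radians(th); return AX+.04*np.array([np.cos(t),np.sin(t)])-d*np.array([np.sin(t),-np.cos(t)])
E
python3 -c "
from g import *
go(*tcp(298,.04),.2,208)"
```

```text
row [-1.1747 -0.7642  0.0902 -0.2494] at [0.1669 0.5499 0.2447] psi 163.11 t 0.15 F [ 0.5  0.2 -0.9] w 0.0855
```

Emit:
step_arm(moves=[-1, -0.65, 0, -0.2494, 1, -1, -0.65, 0, -0.2494, 1, -1, -0.65, 0, -0.2494, 1, -1, -0.65, 0, -0.2494, 1, -1, -0.65, 0, -0.2494, 1])

```text
clock: 0.65
position: [0.3146, 0.3757, 0.2452]
ee_rot: [-0.0, -0.194, 0.981, -0.0]
contact_force: [1.8, 0.9, -0.0]
width: 0.0122
```

```bash
python3 -c "
from g import *
go(*tcp(298,.04),.2,208)"
```

```text
row [-0.2853 -0.9006  0.0905 -0.0313] at [0.3146 0.3757 0.2452] psi -157.63 t 0.65 F [ 1.8  0.9 -0. ] w 0.0122
```

Emit:
step_arm(moves=[-0.285, -0.9, 0.09, -0.031, 1, -0.285, -0.9, 0.09, -0.031, 1, -0.285, -0.9, 0.09, -0.031, 1, -0.285, -0.9, 0.09, -0.031, 1, -0.285, -0.9, 0.09, -0.031, 1])

```text
clock: 1.15
position: [0.4734, 0.1838, 0.2214]
ee_rot: [0.0, -0.239, 0.971, 0.0]
contact_force: [0.5, 1.0, 0.2]
width: -0.0001
```

```bash
python3 -c "
from g import *
go(*tcp(298,.04),.18,208)"
```

```text
row [-0.0983 -0.4357  0.0827 -0.0021] at [0.4734 0.1838 0.2214] psi -152.39 t 1.15 F [0.5 1.  0.2] w -0.0001
```

Emit:
step_arm(moves=[-0.098, -0.435, 0.082, -0.002, 1, -0.098, -0.435, 0.082, -0.002, 1, -0.098, -0.435, 0.082, -0.002, 1, -0.098, -0.435, 0.082, -0.002, 1, -0.098, -0.435, 0.082, -0.002, 1])

```text
clock: 1.65
position: [0.6188, 0.0121, 0.1792]
ee_rot: [-0.0, -0.241, 0.971, -0.0]
contact_force: [-0.7, 0.4, 0.5]
width: 0.0001
```

Emit:
step_arm(moves=[0, 0, 0, 0, 1, 0, 0, 0, 0, 1])

```text
clock: 1.85
position: [0.6164, 0.0153, 0.1798]
ee_rot: [-0.001, -0.241, 0.97, 0.001]
contact_force: [0.2, -0.2, 0.3]
width: 0.0
```

```bash
python3 -c "
from g import *
go(*tcp(298,.04),.105,208)
d=cam('side')
u=proj(d,[manip.get_state()['position']+[0,0,-.014]])[0];print(u)
z=cv2.resize(d['frame'][100:300,220:400],None,fx=3,fy=3)
cv2.circle(z,tuple(int(v) for v in (u-[220,100])*3),4,(0,0,255),-1)
cv2.imwrite('pics/s1.png',z)"
```

```text
row [-0.0013 -0.0047  0.1496 -0.0005] at [0.6164 0.0153 0.1798] psi -152.09 t 1.85 F [ 0.2 -0.2  0.3] w 0.0
[324.83843191 186.82473198]
```

View pics/s1.png

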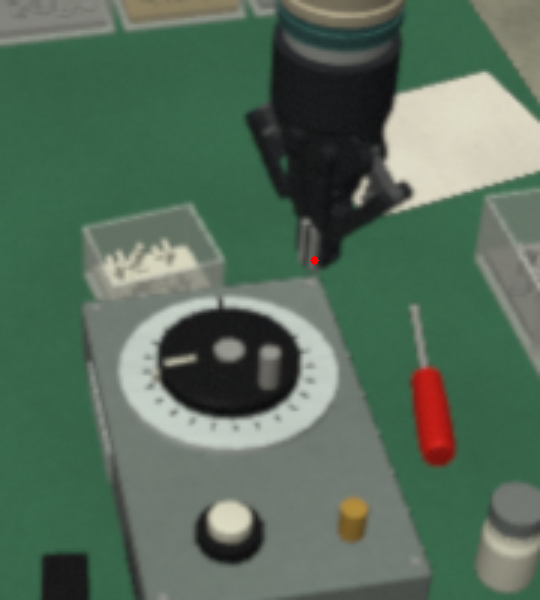

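The closed fingertips are where the model predicts: the red dot is on the tips at (314,260) in the crop, beyond the stud at (270,365). Next I lower them beside the stud.

Emit:
step_arm(moves=[-0.001, -0.005, 0.07, 0, 1, -0.001, -0.005, 0.15, 0, 1, -0.001, -0.005, 0.15, 0, 1, -0.001, -0.005, 0.15, 0, 1])

```text
clock: 2.3
position: [0.6177, 0.0148, 0.1061]
ee_rot: [-0.0, -0.242, 0.97, 0.0]
contact_force: [0.7, 0.6, 0.4]
width: -0.0001
```

```bash
python3 -c "
from g import *
go(*tcp(298,.025),.104,208)
# arc rows from pose (298,.025): rows in tool frame at start psi=208
def rows(th0,d0,ths,d=.018):
    a=np.radians(th0-90); X=np.array([np.cos(a),np.sin(a)]); Y=np.array([X[1],-X[0]])
    for th in ths:
        v=tcp(th,d)-tcp(th0,d0); print(th,np.round([v@X/.5,v@Y/.5,(th0-th)/180],4))
rows(298,.025,[298,292,286,280,274]); rows(274,.018,[268,262,256,250,244])
"
```

```text
row [ 0.0308 -0.0023  0.0043  0.0003] at [0.6177 0.0148 0.1061] psi -151.94 t 2.3 F [0.7 0.6 0.4] w -0.0001
298 [0.014 0.    0.   ]
292 [ 0.0226 -0.0033  0.0333]
286 [ 0.0314 -0.0057  0.0667]
280 [ 0.0405 -0.0072  0.1   ]
274 [ 0.0497 -0.0077  0.1333]
268 [ 0.0086 -0.0033  0.0333]
262 [ 0.0174 -0.0057  0.0667]
256 [ 0.0265 -0.0072  0.1   ]
250 [ 0.0357 -0.0077  0.1333]
244 [ 0.0448 -0.0073  0.1667]
```

Emit:
step_arm(moves=[0.02, -0.002, 0.004, 0, 1, 0.031, -0.002, 0.004, 0, 1, 0.031, -0.002, 0.004, 0, 1])

```text
clock: 2.6
position: [0.6048, 0.005, 0.1052]
ee_rot: [0.001, -0.242, 0.97, -0.0]
contact_force: [0.2, -0.4, 0.2]
width: -0.0003
```

Emit:
step_arm(moves=[0.014, 0, 0, 0, 1, 0.0226, -0.0033, 0, 0.0333, 1, 0.0314, -0.0057, 0, 0.0667, 1, 0.0405, -0.0072, 0, 0.1, 1, 0.0497, -0.0077, 0, 0.1333, 1])

```text
clock: 3.1
position: [0.5864, -0.0096, 0.1047]
ee_rot: [0.002, -0.032, 0.999, 0.0]
contact_force: [2.8, 2.1, 1.6]
width: 0.0002
```

```bash
python3 -c "
from g import *
go(*tcp(274,.018),.104,184)
d=cam('top');z=cv2.resize(d['frame'][165:270,235:390],None,fx=4,fy=4);cv2.imwrite('pics/t2.png',z)
"
```

```text
row [ 0.0035  0.0023  0.0014 -0.0017] at [ 0.5864 -0.0096  0.1047] psi -176.3 t 3.1 F [2.8 2.1 1.6] w 0.0002
```

View pics/t2.png

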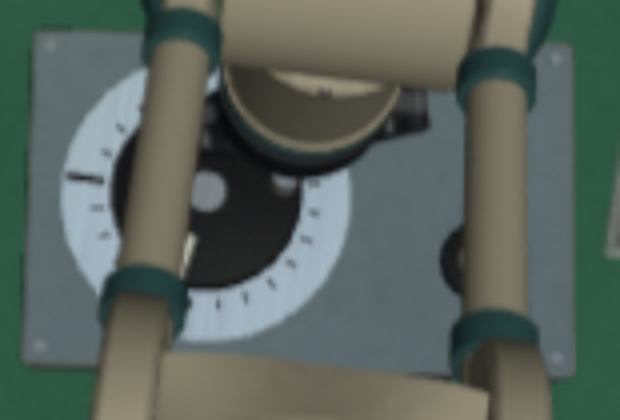

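The index bar (190,255 in the crop) has swung clockwise, and the stud sits against the fingers at (290,185). The push force is about 3 N. I'll continue along the arc.

Emit:
step_arm(moves=[0.011, -0.001, 0, 0.0333, 1, 0.02, -0.0035, 0, 0.0667, 1, 0.029, -0.005, 0, 0.1, 1, 0.0375, -0.0055, 0, 0.1333, 1, 0.0465, -0.005, 0, 0.1667, 1])

```text
clock: 3.65
position: [0.5634, -0.015, 0.1046]
ee_rot: [0.002, 0.226, 0.974, -0.001]
contact_force: [2.0, -2.4, 0.6]
width: 0.0001
```

```bash
cat >> g.py <<'E'
def arc(ths,d=.018):
    s,R=pose(); p=np.degrees(np.arctan2(R[1,0],R[0,0]))
    for th in ths:
        v=R.T[:2,:2]@(tcp(th,d)-s['position'][:2])/.5; print(th,np.round([*v,-((th-90-p+180)%360-180)/180],4))
E
python3 -c "
from g import *
go(*tcp(244,.018),.104,154)
arc([238,232,226,220,214])
d=cam('top')
"
```

```text
row [ 0.0029  0.0015  0.0011 -0.0008] at [ 0.5634 -0.015   0.1046] psi 153.86 t 3.65 F [ 2.  -2.4  0.6] w 0.0001
238 [ 0.0114 -0.0019  0.0325]
232 [ 0.0203 -0.0043  0.0659]
226 [ 0.0294 -0.0058  0.0992]
220 [ 0.0385 -0.0063  0.1325]
214 [ 0.0477 -0.0059  0.1659]
```

Emit:
step_arm(moves=[0.0114, -0.0019, 0, 0.0325, 1, 0.02, -0.0043, 0, 0.0659, 1, 0.029, -0.0058, 0, 0.0992, 1, 0.038, -0.0063, 0, 0.1325, 1, 0.047, -0.0059, 0, 0.1659, 1])

```text
clock: 4.2
position: [0.5401, -0.0072, 0.1043]
ee_rot: [0.001, 0.469, 0.883, -0.0]
contact_force: [0.8, -2.2, 2.2]
width: 0.0004
```

```bash
python3 -c "
from g import *
from m import *
arc([214,211,208,205,202,199])
d=cam('top'); print(angles(d,AX)[:2])
cv2.imwrite('pics/t3.png',cv2.resize(d['frame'][165:270,235:390],None,fx=4,fy=4))
"
```

```text
214 [-0.0006  0.0009  0.0005]
211 [ 0.0036 -0.0008  0.0171]
208 [ 0.0079 -0.0024  0.0338]
205 [ 0.0123 -0.0037  0.0505]
202 [ 0.0168 -0.0048  0.0671]
199 [ 0.0213 -0.0056  0.0838]
(np.float64(229.47558034368404), np.float64(13.871539037166375))
```

View pics/t3.png

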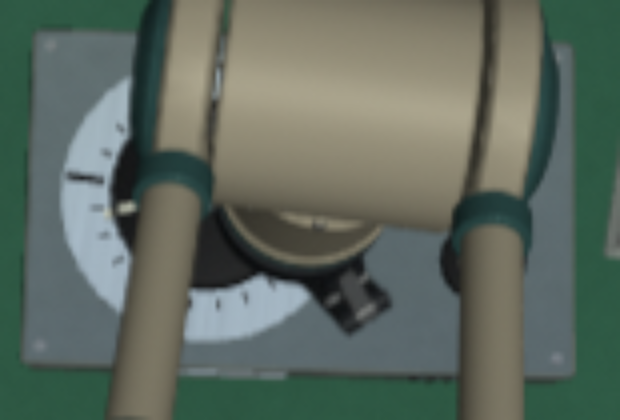

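The index tip is at about (115,209) and the long line's inner end at (103,180), leaving roughly 17 degrees. I'll push on slowly and stop a little short.

Emit:
step_arm(moves=[0.004, -0.0008, 0, 0.0171, 1, 0.008, -0.0024, 0, 0.0338, 1, 0.0123, -0.0037, 0, 0.05, 1, 0.0168, -0.0048, 0, 0.067, 1, 0.02, -0.0055, 0, 0.08, 1])

```text
clock: 4.75
position: [0.5317, 0.0, 0.104]
ee_rot: [0.0, 0.574, 0.819, -0.0]
contact_force: [0.1, -2.3, 2.2]
width: -0.0003
```

```bash
python3 -c "
from g import *
from m import *
s,R=pose(); print(s['position'],s['contact_force'])
arc([199.6,199,198,197,196,195.5])
d=cam('top')
a,L,I=angles(d,AX)[2:]
for r in (.04,.045): 
  a,v=polar(d,AX,.083,r); k=(a>70)&(a<110); print(r,[(int(x),int(y)) for x,y in zip(a[k][::4],v[k][::4])])
"
```

```text
[5.31727461e-01 1.27213502e-05 1.04007557e-01] [ 0.11722414 -2.33790012  2.21808912]
199.6 [-0.0008  0.0006  0.0017]
199 [0.     0.0002 0.005 ]
198 [ 0.0014 -0.0004  0.0105]
197 [ 0.0028 -0.0009  0.0161]
196 [ 0.0043 -0.0015  0.0217]
195.5 [ 0.005  -0.0017  0.0244]
0.04 [(70, 72), (72, 66), (74, 62), (76, 57), (78, 55), (80, 50), (82, 45), (84, 41), (86, 40), (88, 40), (90, 41), (92, 41), (94, 42), (96, 45), (98, 50), (100, 54), (102, 58), (104, 67), (106, 79), (108, 89)]
0.045 [(70, 47), (72, 46), (74, 43), (76, 41), (78, 38), (80, 34), (82, 32), (84, 40), (86, 46), (88, 45), (90, 29), (92, 28), (94, 30), (96, 32), (98, 35), (100, 43), (102, 50), (104, 55), (106, 57), (108, 63)]
```

```bash
python3 -c "
from g import *
from m import *
d=cam('top')
for r,z in ((.046,.083),(.048,.083),(.05,.083),(.053,.07)): 
  a,v=polar(d,AX,z,r); k=(a>72)&(a<100); print(r,[(int(x),int(y)) for x,y in zip(a[k][::2],v[k][::2])])
a,v=polar(d,AX,.066,.065);k=(a>72)&(a<100); print([(int(x),int(y)) for x,y in zip(a[k][::2],v[k][::2])])
"
```

```text
0.046 [(72, 44), (73, 42), (74, 41), (75, 40), (76, 38), (77, 36), (78, 34), (79, 31), (80, 32), (81, 33), (82, 33), (83, 33), (84, 32), (85, 30), (86, 30), (87, 28), (88, 28), (89, 30), (90, 32), (91, 33), (92, 34), (93, 34), (94, 35), (95, 34), (96, 34), (97, 34), (98, 33), (99, 35)]
0.048 [(72, 37), (73, 39), (74, 41), (75, 43), (76, 46), (77, 50), (78, 54), (79, 58), (80, 66), (81, 69), (82, 69), (83, 70), (84, 66), (85, 61), (86, 57), (87, 53), (88, 50), (89, 54), (90, 58), (91, 62), (92, 63), (93, 66), (94, 64), (95, 60), (96, 58), (97, 53), (98, 50), (99, 52)]
0.05 [(72, 45), (73, 58), (74, 70), (75, 81), (76, 95), (77, 107), (78, 117), (79, 129), (80, 139), (81, 144), (82, 143), (83, 142), (84, 137), (85, 133), (86, 127), (87, 120), (88, 114), (89, 116), (90, 117), (91, 123), (92, 129), (93, 132), (94, 130), (95, 126), (96, 124), (97, 120), (98, 121), (99, 122)]
0.053 [(72, 127), (73, 140), (74, 151), (75, 160), (76, 166), (77, 169), (78, 170), (79, 162), (80, 157), (81, 151), (82, 157), (83, 167), (84, 173), (85, 173), (86, 173), (87, 170), (88, 166), (89, 172), (90, 177), (91, 178), (92, 178), (93, 174), (94, 165), (95, 160), (96, 161), (97, 163), (98, 170), (99, 176)]
[(72, 178), (73, 178), (74, 177), (75, 177), (76, 176), (77, 161), (78, 137), (79, 94), (80, 42), (81, 76), (82, 129), (83, 155), (84, 178), (85, 178), (86, 178), (87, 178), (88, 178), (89, 179), (90, 179), (91, 180), (92, 180), (93, 180), (94, 180), (95, 179), (96, 179), (97, 180), (98, 180), (99, 179)]
```

Emit:
step_arm(moves=[-0.04, 0, 0, 0, 1, -0.06, 0, 0, 0, 1, -0.12, 0, -0.1, 0, 1, -0.22, 0, -0.2, 0, 1, -0.32, 0, -0.2, 0, 1])

```text
clock: 5.35
position: [0.5799, -0.1293, 0.201]
ee_rot: [0.002, 0.574, 0.819, 0.002]
contact_force: [1.4, -0.6, 0.1]
width: 0.0002
```

Emit:
step_arm(moves=[-0.08, 0, 0, 0, 1, -0.12, 0, 0, 0, 1, -0.12, 0, 0, 0, 1])

```text
clock: 5.65
position: [0.599, -0.1882, 0.1961]
ee_rot: [-0.0, 0.576, 0.817, -0.0]
contact_force: [-0.5, 0.8, -0.1]
width: -0.0002
```

```bash
python3 -c "
from g import *
from m import *
d=cam('top'); s=manip.get_state(); print(s['position'],s['clock'])
o=meas(d); print(o)
for ax in (AX,o['axis']): print(angles(d,ax)[:2])
cv2.imwrite('pics/t4.png',cv2.resize(d['frame'][165:270,235:390],None,fx=5,fy=5,interpolation=cv2.INTER_CUBIC))
"
```

```text
[ 0.59811064 -0.18613199  0.19595237] 5.7
{'axis': array([0.56372998, 0.030092  ]), 'R': np.float64(0.07452539642426012)}
(np.float64(80.62507778469197), np.float64(85.74354422207875))
(np.float64(80.5680546923555), np.float64(85.61271816418875))
```

View pics/t4.png

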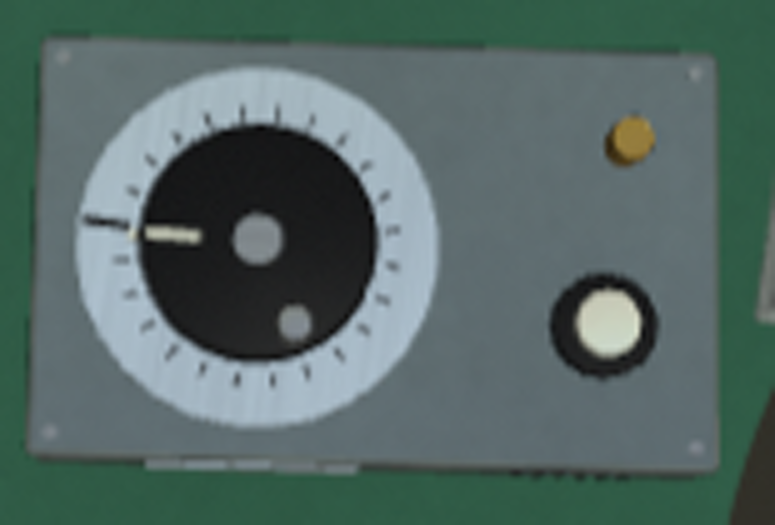

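The index bar is (200,237)→(145,233) and the long line is (129,227)→(82,219). The measured index angle is 85.7° against 80.6°, so about 5° remains. I'll go back behind the stud and nudge it.

```bash
python3 -c "
from g import *
go(*tcp(200.5,.045),.20,110.5)
go(*tcp(200.5,.045),.104,110.5)"
```

```text
row [ 0.3392  0.0022 -0.0072 -0.0046] at [ 0.5981 -0.1861  0.196 ] psi 109.67 t 5.7 F [-0.4  0.1 -0.4] w 0.0003
row [ 0.3387  0.0025  0.1848 -0.0046] at [ 0.5981 -0.1861  0.196 ] psi 109.67 t 5.7 F [-0.4  0.1 -0.4] w 0.0003
```

Emit:
step_arm(moves=[0.1, 0.002, 0, -0.0046, 1, 0.2, 0.002, 0, -0.0046, 1, 0.29, 0.002, 0, -0.0046, 1, 0.339, 0.002, 0, -0.0046, 1, 0.339, 0.002, 0.06, -0.0046, 1])

```text
clock: 6.2
position: [0.542, -0.021, 0.1701]
ee_rot: [0.002, 0.567, 0.824, 0.002]
contact_force: [1.0, -0.4, -0.4]
width: -0.0001
```

Emit:
step_arm(moves=[0, 0, 0.08, 0, 1, 0, 0, 0.125, 0, 1, 0, 0, 0.125, 0, 1, 0, 0, 0.125, 0, 1])

```text
clock: 6.6
position: [0.5416, -0.0247, 0.1047]
ee_rot: [-0.001, 0.569, 0.822, 0.0]
contact_force: [0.4, -0.3, -0.3]
width: -0.0
```

```bash
python3 -c "
from g import *
go(*tcp(200.5,.022),.104,110.5)
arc([200.5,199,198,197,196,195.5,195],.017)"
```

```text
row [ 0.0432 -0.      0.0014  0.0007] at [ 0.5416 -0.0247  0.1047] psi 110.63 t 6.6 F [ 0.4 -0.3 -0.3] w -0.0
200.5 [0.0532 0.     0.0007]
199 [ 0.0553 -0.0008  0.0091]
198 [ 0.0567 -0.0014  0.0146]
197 [ 0.0581 -0.0019  0.0202]
196 [ 0.0595 -0.0024  0.0257]
195.5 [ 0.0603 -0.0026  0.0285]
195 [ 0.061  -0.0029  0.0313]
```

Emit:
step_arm(moves=[0.03, 0, 0, 0, 1, 0.048, 0, 0, 0, 1, 0.052, 0, 0, 0.001, 1, 0.0545, -0.0008, 0, 0.008, 1, 0.057, -0.0014, 0, 0.0146, 1])

```text
clock: 7.1
position: [0.532, 0.0005, 0.1051]
ee_rot: [0.001, 0.589, 0.808, 0.0]
contact_force: [-0.1, -1.4, 1.4]
width: -0.0002
```

```bash
python3 -c "
from g import *
arc([199,198,197,196,195.5,195],.017); print(manip.get_state()['contact_force'])"
```

```text
199 [ 0.0012 -0.0006 -0.0064]
198 [ 0.0026 -0.0013 -0.0009]
197 [ 0.004  -0.0018  0.0047]
196 [ 0.0054 -0.0024  0.0102]
195.5 [ 0.0061 -0.0027  0.013 ]
195 [ 0.0068 -0.0029  0.0158]
[-0.05003389 -1.43879032  1.43300854]
```

Emit:
step_arm(moves=[0.002, -0.001, 0, 0.001, 1, 0.0035, -0.0018, 0, 0.006, 1, 0.005, -0.0023, 0, 0.011, 1, 0.005, -0.0023, 0, 0.011, 1, 0.005, -0.0023, 0, 0.011, 1])

```text
clock: 7.6
position: [0.53, 0.0024, 0.1046]
ee_rot: [0.0, 0.602, 0.798, 0.0]
contact_force: [1.4, -1.7, 1.2]
width: -0.0003
```

```bash
python3 -c "
from g import *
arc([199,198,197,196,195.5,195],.017); print(manip.get_state()['contact_force'])"
```

```text
199 [-0.0035  0.0021 -0.0171]
198 [-0.0022  0.0014 -0.0115]
197 [-0.0008  0.0008 -0.0059]
196 [ 0.0006  0.0002 -0.0004]
195.5 [ 0.0013 -0.0001  0.0024]
195 [ 0.002  -0.0004  0.0052]
[ 1.4499313  -1.66970372  1.19477233]
```

Emit:
step_arm(moves=[-0.04, 0, 0, 0, 1, -0.06, 0, 0, 0, 1, -0.12, 0, -0.1, 0, 1, -0.22, 0, -0.2, 0, 1, -0.3, 0, -0.2, 0, 1])

```text
clock: 8.1
position: [0.5684, -0.1293, 0.2035]
ee_rot: [0.001, 0.602, 0.799, 0.001]
contact_force: [1.5, -0.6, -0.6]
width: -0.0001
```

Emit:
step_arm(moves=[-0.08, 0, 0, 0, 1, -0.12, 0, 0, 0, 1, -0.12, 0, 0, 0, 1])

```text
clock: 8.4
position: [0.584, -0.1895, 0.1991]
ee_rot: [-0.001, 0.604, 0.797, -0.0]
contact_force: [-0.6, -0.1, -1.5]
width: 0.0
```

```bash
python3 -c "
from g import *
from m import *
d=cam('top')
print(angles(d,AX)[:2])
e=cam('side'); print('side',angles(e,AX)[:2])
B=np.array([.5282,-.1149]); go(*B,.16,111)
a=cv2.resize(d['frame'][165:270,235:390],None,fx=4,fy=4,interpolation=cv2.INTER_CUBIC)
cv2.imwrite('pics/t5.png',a)
# button height via side
g=e['frame'].min(2); q=np.zeros_like(g); u=proj(e,[[*B,.075]])[0].astype(int); q[u[1]-15:u[1]+15,u[0]-15:u[0]+15]=g[u[1]-15:u[1]+15,u[0]-15:u[0]+15]>150
ys,xs=np.nonzero(q); print('btn side px',xs.min(),xs.max(),ys.min(),ys.max())
for z in(.066,.07,.075,.08,.085): 
  B3=onplane(d,[(356.4,229.4)],z)[0]; A=np.linspace(0,6.28,40); P=proj(e,np.c_[B3[0]+.014*np.cos(A),B3[1]+.014*np.sin(A),A*0+z]); print(z,B3[:2],P.min(0),P.max(0))
"
```

```text
(np.float64(80.63260869565218), np.float64(82.02487915837361))
side (np.float64(307.1915551628377), np.float64(81.91422508214676))
row [ 0.167  -0.0661  0.0787 -0.0284] at [ 0.583  -0.1863  0.199 ] psi 105.89 t 8.5 F [-0.7  0.1 -0.1] w -0.0002
btn side px 290 302 267 277
0.066 [ 0.52915493 -0.11636864] [289.379858   272.80979003] [304.26547392 284.25194981]
0.07 [ 0.52872225 -0.1157129 ] [289.12252308 271.2024246 ] [304.04243207 282.63963037]
0.075 [ 0.5281814  -0.11489324] [288.79916976 269.1827653 ] [303.76214287 280.61348294]
0.08 [ 0.52764055 -0.11407357] [288.47393089 267.15140785] [303.48018925 278.57530398]
0.085 [ 0.52709969 -0.1132539 ] [288.1467917  265.10826126] [303.19655787 276.52499711]
```

View pics/t5.png

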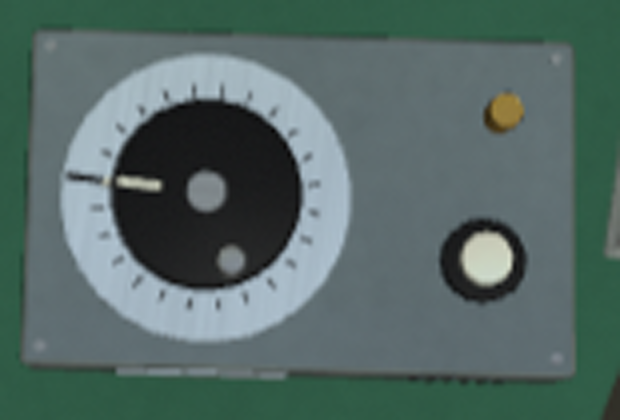

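The index nib (107,181) now meets the long line's inner end (103,180). The angles are 82.0° and 80.6°, about 1.3 mm apart, and the side view agrees at 81.9°. The button top is at about z=0.08. Next I press the button.

Emit:
step_arm(moves=[0.08, -0.03, 0, 0, 1, 0.167, -0.068, 0, 0, 1, 0.167, -0.068, 0.04, 0, 1, 0.167, -0.068, 0.13, 0, 1, 0.167, -0.068, 0.13, 0, 1])

```text
clock: 9.0
position: [0.5231, -0.1124, 0.1306]
ee_rot: [-0.006, 0.601, 0.799, -0.001]
contact_force: [-1.2, 1.0, -0.5]
width: 0.0002
```

```bash
python3 -c "
from g import *
go(.5277,-.1142,.100,106)
go(.5277,-.1142,.088,106)"
```

```text
row [-0.0065  0.0085  0.0611  0.0003] at [ 0.5231 -0.1124  0.1306] psi 106.06 t 9.0 F [-1.2  1.  -0.5] w 0.0002
row [-0.0067  0.0087  0.0851  0.0003] at [ 0.5231 -0.1124  0.1306] psi 106.06 t 9.0 F [-1.2  1.  -0.5] w 0.0002
```

Emit:
step_arm(moves=[0, 0, 0.03, 0, 1, 0, 0.002, 0.055, 0, 1, 0, 0.002, 0.055, 0, 1])

```text
clock: 9.3
position: [0.5285, -0.115, 0.1068]
ee_rot: [-0.002, 0.602, 0.798, -0.0]
contact_force: [-0.3, 0.4, -0.5]
width: 0.0002
```

```bash
python3 -c "
from g import *
go(.5277,-.1142,.088,106)"
```

```text
row [ 0.0019 -0.001   0.0377 -0.0002] at [ 0.5285 -0.115   0.1068] psi 105.97 t 9.3 F [-0.3  0.4 -0.5] w 0.0002
```

Emit:
step_arm(moves=[0, 0, 0.008, 0, 1, 0, 0, 0.014, 0, 1, 0, 0, 0.02, 0, 1, 0, 0, 0.02, 0, 1, 0, 0, 0.02, 0, 1])

```text
clock: 9.8
position: [0.5294, -0.1161, 0.0978]
ee_rot: [0.0, 0.602, 0.798, 0.0]
contact_force: [-0.7, -0.0, -0.4]
width: 0.0
```

Emit:
step_arm(moves=[0, 0, 0.006, 0, 1, 0, 0, 0.01, 0, 1, 0, 0, 0.01, 0, 1, 0, 0, 0.01, 0, 1])

```text
clock: 10.2
position: [0.5298, -0.1162, 0.093]
ee_rot: [0.001, 0.602, 0.798, 0.0]
contact_force: [0.7, -0.2, 3.6]
width: 0.0001
```

Emit:
step_arm(moves=[0, 0, 0.004, 0, 1, 0, 0, 0.006, 0, 1, 0, 0, 0.006, 0, 1, 0, 0, 0.006, 0, 1])

```text
clock: 10.6
position: [0.5298, -0.1162, 0.09]
ee_rot: [0.001, 0.602, 0.798, 0.0]
contact_force: [0.1, 0.5, 5.3]
width: -0.0
```

Emit:
step_arm(moves=[0, 0, 0.004, 0, 1, 0, 0, 0.006, 0, 1, 0, 0, 0.006, 0, 1, 0, 0, 0.006, 0, 1])

```text
clock: 11.0
position: [0.5299, -0.1162, 0.0897]
ee_rot: [0.001, 0.602, 0.798, 0.0]
contact_force: [-4.3, 1.3, 22.1]
width: 0.0
```

The force jumped from 5.3 N to 22 N within 0.3 mm, so the button is bottomed. I'll release it and retreat.

Emit:
step_arm(moves=[0, 0, -0.03, 0, 1, 0, 0, -0.1, 0, 1, 0, 0, -0.2, 0, 1, 0, 0, -0.25, 0, 1, -0.1, 0, -0.25, 0, 1])

```text
clock: 11.5
position: [0.5436, -0.1602, 0.216]
ee_rot: [0.002, 0.6, 0.8, 0.002]
contact_force: [1.7, 0.6, -0.0]
width: 0.0004
```

Emit:
step_arm(moves=[-0.1, 0, 0, 0, 1, -0.15, 0, 0, 0, 1, -0.15, 0, 0, 0, 1, -0.15, 0, 0, 0, 1])

```text
clock: 11.9
position: [0.5629, -0.236, 0.2104]
ee_rot: [-0.002, 0.603, 0.798, 0.0]
contact_force: [0.0, 0.0, -0.2]
width: 0.0001
```

```bash
python3 -c "
from g import *
from m import *
d=cam('top'); print(angles(d,AX)[:2]); s=manip.get_state(); print(s['position'],s['contact_force'],s['clock'])
e=cam('side'); print('side',angles(e,AX)[1])
g=e['frame'].min(2); q=g[255:292,280:312]>150
ys,xs=np.nonzero(q); print('btn side px',xs.min()+280,xs.max()+280,ys.min()+255,ys.max()+255)
cv2.imwrite('pics/end.png',np.hstack([cv2.resize(d['frame'],(400,300)),cv2.resize(e['frame'],(400,300))]))
"
```

```text
(np.float64(80.63252279635259), np.float64(82.04850642099385))
[ 0.56282926 -0.23521244  0.21065343] [ 0.24954057  0.36906553 -0.68646411] 11.95
side 81.89762352309343
btn side px 290 302 267 278
```

View pics/end.png

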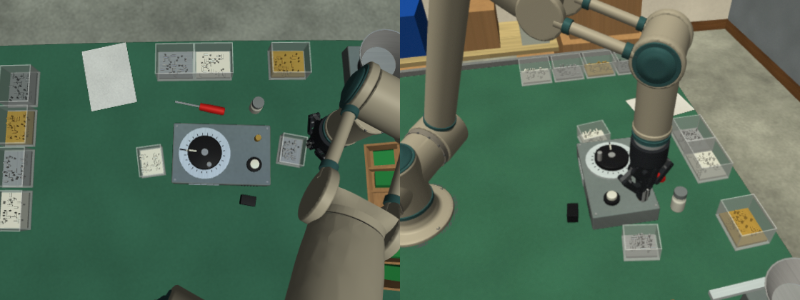

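The dial still reads 82.0° against the line's 80.6°. The button is back at its first height in the side view, the bystanders are where they were, and the arm touches nothing. I'm handing the job in.

```bash
python3 -c "
from rig import job; print(job.sign_off())"
```

```text
the job is handed in; nothing more can be done
None
```

I set the dial, pressed the button once and let it come back up, then handed the job in at about 12 s. The hand-in gives no verdict, so these are my own last checks.

- **Dial:** I pushed the stud about 101° clockwise with the closed fingertips, in two stages. The wrist sensor read up to about 4 N while pushing. The index mark ended at 82.0° in the top view and 81.9° in the side view. The long line is at 80.6°, so the mark is off by about 1.3 mm at the scale (limit 4 mm). It read the same before and after the button press.
- **Button:** I pressed until it hit its stop, where the force rose from 5.3 N to 22 N within 0.3 mm. Afterwards the side view showed it back at its first height, to within a pixel.
- **Surroundings:** The loose things look unmoved by eye in the last pictures; I did not measure them. The arm ended clear of everything.

One check disagreed: the side view could not confirm the long line's own angle. It gave 307°, a false detection, so that angle comes from the top view only. A few dial readings in mid-push were blocked by the arm, and I discarded them.

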